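# Lay a bored timber block on its back in the tilting cradle

## Task

Slide the squared timber block, still standing upright, up to the cradle until its foot sits square and firmly against the low stop bar, then push high on its bored face to tip it over the bar, pressing the stiff blue back plate steadily down with it all the way until the block lies flat with the beetle galleries facing up. Finish by pressing down on it for about half a second with about 12 N so that it beds, never pushing on the block harder than 20 N and never letting it drop or swing over fast, then let go, with the block wholly on the plate's width and the things around left where they are.

Things in the scene. Friction and masses are not known exactly. Their poses are not given: they have to be found in the camera images.
- block: Squared pale timber block, bark on two sides, standing on end: 85 mm deep (its x), 100 wide (y), 120 tall (z), 0.45 to 0.78 kg; too big to grasp. Origin: centre of its underside. Its x points away from the front face, which bears dark beetle galleries and faces the robot at the start (yaw up to 0.3 rad off the cradle's). Starts up to 60 mm short of the stop bar. Laid down, its x points straight down.
- gallery (a point): Centre of the block's front (galleries) face, 60 mm above its underside. Pushed below this height the block slides on the table (1.5 to 5 N) rather than tips; keep the rest of the gripper off its upper part meanwhile. 97 mm above the table once the block lies flat in the cradle.
- cradle: Fixed cradle, 172 mm wide, 140 mm deep. Origin on the table, middle of the front face of its dark stop bar; x points away from the robot into the cradle, square to the bar; y along the bar; z up. The bar is 12 mm high, 6 mm thick, 150 mm long. With the block square against it, the block's origin is at x = -43 mm and its back is within 1 mm of the upright plate.
- plate (a joint): Angle of the blue back plate (146 mm wide, 124 long) behind the bar: 0 upright (start), 1.57 lying flat, away from the robot, on a hard end stop. Stiff hinge (0.58 N m friction, no spring): it stays where left and carries the block at any angle without sinking. Turning it takes about 5 to 11 N pushed high on the block, least near the end.
- hinge (a point): Middle of the plate's hinge line, which runs along the cradle's y at the top edge of the stop bar (cradle x = 0, z = 12 mm). Block and plate turn together about it; laid down, the block's back lies on plate and bar 12 mm above the table, its underside at about cradle x = -12 mm, its top end at 108 mm.
- plate_top (a point): Middle of the plate's upper edge on the side towards the block, 130 mm from the hinge line.
- log_a: Bystander: round log section, 72 mm diameter, 80 mm tall, near the cradle's side (16 to 21 cm from its middle line); origin at the centre of its underside.
- log_b: Bystander: round log section, 80 mm diameter, 95 mm tall, near the cradle's side; origin at the centre of its underside.
- log_c: Bystander: round log section, 66 mm diameter, 70 mm tall, near the cradle's side; origin at the centre of its underside.
- jar: Bystander: glass jar, red cap, 56 mm diameter, 85 mm tall; origin at the centre of its underside.
- lens: Bystander: black hand lens lying flat, ring 70 mm diameter, 10 mm thick, handle to its -x; origin under the ring's centre.
- brush: Bystander: brush lying along its x; origin at the underside.
- tub: Bystander: clear open plastic tub, 150 x 110 x 55 mm; origin at the centre of its underside.
Things that resemble listed ones, but are neither listed nor needed, are in the scene too. Leave any purple or red look-alike of the cradle alone.

How it is judged:
On the way, in this order (a step that is already met when the one before it is completed fails the run):
1. the block stands upright (within 0.08 rad), square to the stop bar (within 0.1 rad), pressed against it with over 1 N, the plate still within 0.15 rad of upright (contact force between block and cradle above 1 N and angle between block's own z axis and vertical below 0.08 rad and angle between the x axis of block and the x axis of cradle, either way round below 0.1 rad and x of block in the frame of cradle above -0.047 m and value of joint plate below 0.15 rad), for 0.2 s.
2. the block lies on its back on the fully lowered plate and the fingers press it there with over 8 N for 0.3 s (value of joint plate above 1.53 rad and angle between block's own x axis and vertical above 3.07 rad and contact force between any of the fingers, the arm and block above 8 N), for 0.3 s.
At the end, for the whole second after the job is handed in: The plate is fully down (over 1.53 rad), the block lies flat on it with the galleries up (within 0.07 rad), its middle within 25 mm of the cradle's middle line, its underside between 35 mm before and 12 mm beyond the stop bar's face, at rest (value of joint plate above 1.53 rad and angle between block's own x axis and vertical above 3.07 rad and y of block in the frame of cradle between -0.025 and 0.025 m and x of block in the frame of cradle between -0.035 and 0.012 m and linear speed of block below 0.02 m/s and angular speed of block below 0.1 rad/s); the robot touches nothing.
It fails at once if the robot pushes on the block with more than 20 N (contact force between any of the fingers, the arm and block above 20 N).
It fails at once if the block swings or drops faster than 3 rad/s (angular speed of block above 3 rad/s).
It fails at once if a bystander is moved by more than 20 mm (distance of any of log_a, log_b, log_c, jar, lens, brush, tub from where it was at the start of the episode above 0.02 m).
It also fails if it takes over 62 s, if anything falls off the work surface, if the arm or the gripper's body presses on something with over 40 N, if the wrist force passes 120 N, or if a joint passes its speed limit or range.

## Robot

A 7-joint arm with a two-finger parallel gripper is mounted at the origin on the work surface. World frame = base frame: x ahead of the robot, y to its left, z up, the work surface at z = 0. Lengths are in m, angles in rad, forces in N, time in s.
With the tool pointing down it reaches from about 0.425 to 0.925 m from the base axis. Payload 6.8 kg.
Tool frame: the origin (TCP) lies on the centre line of the jaws, within the pads' length; the fingertips stand 8 mm ahead of it and the grasp point (between the pads) lies 11 mm behind it (r.finger_overhang is the distance from the TCP to the fingertips, in m); x points along the fingers, z is the direction in which the jaws open and shut, and the axes are right-handed (so a half turn about x gives the same grasp; the last joint's range is limited). The gripper opens to 85 mm and grips with 20 to 120 N. Pads are 22 mm wide; open, the fingers measure 114 mm over their backs; the gripper's body (76 mm by 85 mm) begins 54 mm behind the grasp point. The pads swing forward as they close: fully open they stand 13 mm farther back than shut.
Start: joints at [1.044, 0.477, 0.022, 1.555, -0.011, 1.109, -0.083], TCP at [0.275, -0.617, 0.209] pointing down, gripper open.
Joint ranges: [-2.96, 2.96], [-0.34, 2.1], [-1.41, 1.46], [0.24, 2.44], [-1.37, 4.51], [0.17, 1.92], [-2.96, 2.96]. Speed limits (rad/s): [2.39, 2.39, 3.14, 3.14, 3.14, 3.14, 3.14].

## Interface

Orientations are given as a rotation vector (axis times angle).
In Python, from bench import r gives the robot as it stands. The module is installed in compiled form; this text tells all that it offers.
- The arm moves only by the tool play_rows, never from a script. Its argument "plan" is a list of rows, each a list of 5 numbers: the opening, from -1 (shut) to 1 (fully open), then the shift along the world's x, y, z in m, then the turn about the world's z in rad. A call has 1 to 10 rows; each row is the pose to reach, as a shift and turn from the pose commanded when the call began; what a row does not reach only later rows make up. A row lasts 1/10 s, in which the tool goes at most 50 mm and 8.59 degrees, less where a joint would pass 70% of its speed; a pose out of reach is approached as far as the arm can. A call with a gripper value outside its range is refused whole. The fingers move at their own pace and stop on an object; "force" is the grip in N (left out, the last holds). Time passes only in rows, so rows that repeat a pose let the fingers close. It gives the time, the measured TCP pose, the force and the opening at its end, in the units of the state.
- r.get_obs(): the state, without advancing time (a new reading comes with each control period).
- r.grab_frame(name): name is "scene" or "top" or "wrist"; returns a dict with "pixels" (480x640x3 uint8, blue, green, red), "z_map" (480x640 float32, m along the optical axis (not along the pixel's ray), 0 where there is no reading), "vfov" (degrees; the focal length in pixels is half the picture's height over the tangent of half this angle, whatever the lens; pixels are square), "cx", "cy" (the principal point, pixels), "R" (3x3) and "t" (3): a world point X has camera coordinates R X + t; the wrist camera has in their place "tool_from_camera" (4x4, takes a point from camera to tool coordinates, whose origin is the TCP and whose axes are the tool frame's). Camera axes: x right, y down, z forward; pixel columns grow to the right and rows downward; lengths in m; the calibration is good to about 2 mm. A picture is of the moment at which its call begins: read the wrist's pose just before it.
- r.hand_in(): hands the job in, once; it reports no verdict.
Trained networks look in a picture, given as the dict that the camera call returned (one of the last four; its "shot" number tells which), for a name from the list of things; names that differ only in an ending like _2 or _b are one class to them, and where a whole thing is asked for, a point or a joint stands for the part that bears it (a point fixed in the world has none). Each returns a list of dicts, best first, with "conf" (0 to 1); they miss things now and then, are a little off and sometimes report something else, mostly with a low value. They report only what shows in the picture. A call takes as long as a camera call. They do not tell look-alikes from the thing itself.
- r.outline_of(picture, label): "mask" (480x640 bool, what is visible of it) and "bbox" ([left, top, right, bottom] as shares, 0 to 1, of the picture: columns of its width, rows of its height, round what is visible of it).
- r.pinpoint(picture, label): "position" ([column, row] as shares, 0 to 1, of the picture: columns of its width, rows of its height: a listed point, or the origin of a listed thing).
The state is a dict: "clock": time; "joints": joint angles; "qvel": joint speeds; "tau": joint torques, N m; "tcp_pos": TCP position; "orientation": TCP orientation; "contact_force": force on the tool from outside, world axes, zero at the start; "moment": the same for the moment, N m; "grip_width": finger opening in m.
Only numpy, scipy, OpenCV 4.12 (cv2) and the standard library are available. Lean on these libraries where they do the work, as an engineer would, in place of code of your own. Each camera call takes 0.05 s, during which the arm holds its last target.

## Working session

There is one attempt and no reset: what is moved stays moved. The work goes in short steps, Python scripts to look and compute and a tool call to move; the robot and the scene stay as the last step left them, time stands still between calls to the robot, and variables do not carry over. Pictures are saved under pics/ and viewed, and the job is handed in when it is done.

Besides the shell and the picture viewer there is one more tool, called after ">>>" by a JSON object that holds its "op" and its "data". play_rows: Moves the arm, as the interface text tells. Its arguments: {"type":"object","properties":{"plan":{"type":"array","items":{"type":"array","items":{"type":"number"}}},"force":{"type":"number"}},"required":["plan"]}

```bash
mkdir -p pics; cat > h.py <<'E'
import numpy as np, cv2
from bench import r
from scipy.spatial.transform import Rotation as Ro
def f(p): return p["pixels"].shape[0]/2/np.tan(np.radians(p["vfov"])/2)
def cloud(p):
    z=p["z_map"]; F=f(p); v,u=np.mgrid[:480,:640]
    c=np.stack([(u-p["cx"])/F*z,(v-p["cy"])/F*z,z],-1)
    if "R" in p: R,t=np.array(p["R"]),np.array(p["t"]); w=(c-t)@R
    else:
        o=r.get_obs(); T=np.array(p["tool_from_camera"]); c=c@T[:3,:3].T+T[:3,3]
        w=c@Ro.from_rotvec(o["orientation"]).as_matrix().T+o["tcp_pos"]
    w[z==0]=np.nan
    return w
def st():
    o=r.get_obs(); print({k:np.round(o[k],4).tolist() for k in("clock","tcp_pos","orientation","contact_force","moment","grip_width","joints")})
E
python3 - <<'E'
from h import *
st()
for n in("scene","top"):
    p=r.grab_frame(n); cv2.imwrite(f"pics/{n}0.png",p["pixels"]); w=cloud(p); np.save(n+"0.npy",w)
    for l in("block","cradle","plate","log_a","jar","lens","brush","tub"):
        for d in r.outline_of(p,l)[:4]:
            m=d["mask"]; q=w[m]; q=q[~np.isnan(q[:,0])]
            print(n,l,round(d["conf"],2),np.round(np.median(q,0),3),np.round(np.percentile(q,2,axis=0),3),np.round(np.percentile(q,98,axis=0),3),(np.array(d["bbox"])*[640,480,640,480]).round())
    for l in("gallery","hinge","plate_top","block","cradle"):
        for d in r.pinpoint(p,l)[:2]:
            u=np.array(d["position"])*[640,480]; print(n,l,d["conf"],u.round(1),w[int(u[1]),int(u[0])].round(4))
E
```

```text
{'clock': 0.0, 'tcp_pos': [0.2742, -0.6161, 0.2077], 'orientation': [0.8963, 1.3804, -0.8948], 'contact_force': [0.3708, -0.0039, -0.5342], 'moment': [0.0726, 0.0321, 0.0175], 'grip_width': 0.0854, 'joints': [1.0439, 0.4778, 0.0223, 1.5565, -0.0115, 1.1093, -0.0831]}
scene block 0.73 [ 0.501 -0.028  0.104] [ 0.439 -0.057  0.002] [0.527 0.044 0.123] [275. 210. 333. 287.]
scene cradle 0.67 [ 0.289 -0.19   0.007] [ 0.261 -0.268  0.   ] [ 0.404 -0.098  0.141] [148. 204. 255. 314.]
scene cradle 0.61 [0.62  0.004 0.005] [ 0.581 -0.076 -0.   ] [0.713 0.091 0.141] [317. 223. 413. 338.]
scene cradle 0.56 [0.371 0.258 0.007] [ 0.346  0.178 -0.   ] [0.48  0.345 0.141] [317. 135. 392. 222.]
scene cradle 0.42 [0.629 0.178 0.068] [0.59  0.161 0.001] [0.655 0.227 0.084] [386. 212. 424. 258.]
scene plate 0.96 [ 0.587 -0.003  0.09 ] [ 0.58  -0.068  0.023] [0.593 0.073 0.143] [321. 224. 364. 301.]
scene plate 0.89 [ 0.273 -0.197  0.088] [ 0.261 -0.263  0.022] [ 0.285 -0.124  0.143] [151. 202. 205. 283.]
scene plate 0.74 [0.351 0.253 0.088] [0.346 0.187 0.022] [0.357 0.329 0.143] [314. 131. 353. 193.]

[... 2772 characters left out ...]
.   ] [ 0.712 -0.141  0.076] [361. 173. 390. 200.]
top tub 0.58 [0.624 0.476 0.005] [ 0.547  0.408 -0.003] [0.695 0.524 0.056] [132. 178. 180. 233.]
top gallery 0.97 [315.8 271.4] [ 0.4338 -0.0022 -0.0026]
top gallery 0.35 [247.9 211.3] [0.6025 0.1909 0.0789]
top hinge 0.94 [224.8 300.9] [0.349  0.2626 0.0225]
top hinge 0.9 [380.  326.1] [ 0.2719 -0.1949  0.002 ]
top plate_top 0.7 [316.9 270.2] [ 0.4367 -0.0042  0.0881]
top plate_top 0.69 [312.5 214.7] [6.046e-01 7.200e-03 5.000e-04]
top block 0.97 [317.1 255.2] [ 0.4773 -0.0064  0.123 ]
top block 0.5 [248.2 208.8] [0.6109 0.188  0.0796]
top cradle 0.98 [313.3 224.7] [0.5743 0.0042 0.0013]
top cradle 0.69 [225.7 300.3] [0.3493 0.2588 0.0269]
```

View pics/scene0.png

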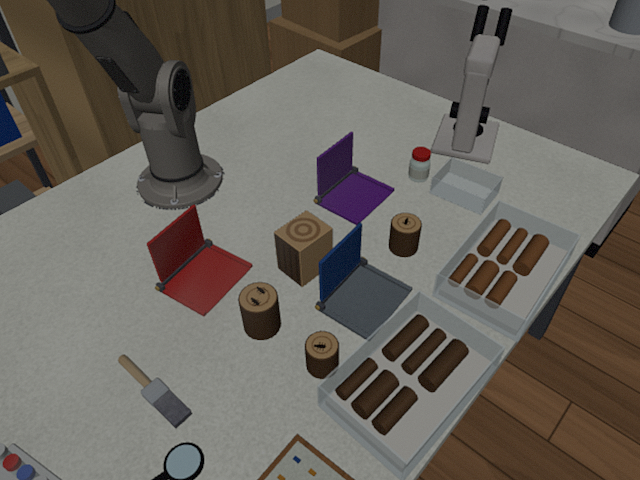

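View pics/top0.png

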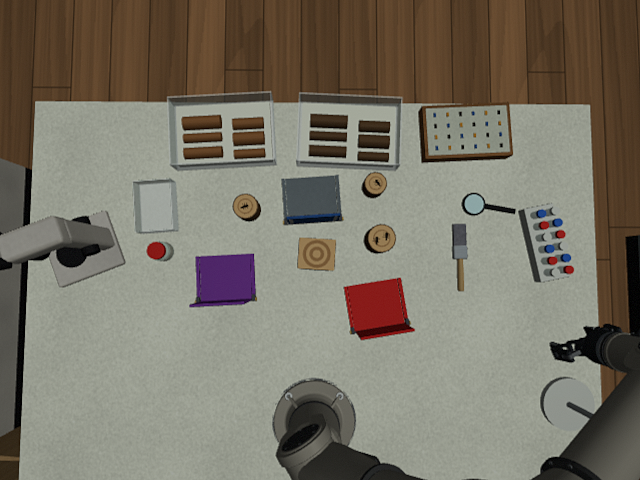

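```bash
python3 - <<'E'
from h import *
for n in("scene","top"):
    w=np.load(n+"0.npy"); x,y,z=w[...,0],w[...,1],w[...,2]
    b=(x>.42)&(x<.535)&(abs(y)<.075)&(z>.112)&(z<.13)
    P=w[b][:,:2].astype(np.float32); print(n,b.sum(),cv2.minAreaRect(P),w[b].mean(0))
    # plate face
    b=(x>.565)&(x<.60)&(abs(y)<.09)&(z>.04)&(z<.15); q=w[b]
    for s in ("pl",):
        hi=q[q[:,2]>.03]; print("plate",len(hi),np.polyfit(hi[:,1],hi[:,0],1),hi[:,1].min(),hi[:,1].max(),np.percentile(hi[:,0],[2,50,98]), hi[:,2].max())
    b=(x>.56)&(x<.74)&(abs(y)<.11)&(z>.002)&(z<.012); print("base",cv2.minAreaRect(w[b][:,:2].astype(np.float32)),b.sum())
E
```

```text
scene 1368 ((0.48215579986572266, -0.004876002669334412), (0.10305219143629074, 0.09078922867774963), 86.9911117553711) [ 0.4863372  -0.00806401  0.12007887]
plate 1520 [-0.06781821  0.5867758 ] -0.07021145440418176 0.07890912681061056 [0.57958687 0.58695393 0.59270379] 0.14604932993472805
base ((0.6421273946762085, 0.0005007311701774597), (0.22126197814941406, 0.1603885442018509), 89.11446380615234) 3260
top 1148 ((0.48027122020721436, -0.0039009302854537964), (0.1010402962565422, 0.08489207923412323), 86.5631332397461) [ 0.48012492 -0.00376228  0.11946978]
plate 364 [-0.07336137  0.57903807] -0.06552004473052284 0.07747844709303084 [0.57192581 0.57866874 0.58701109] 0.1458318542689119
base ((0.6499621868133545, -0.00011546909809112549), (0.17635172605514526, 0.21927900612354279), 0.3960449993610382) 1476
```

The blue cradle is the one at scene pixel (360,285) and top pixel (312,200), with the pale block in front of it at top (317,254). The red and purple look-alikes stand off to the sides. Next I'll work out the cradle and block frames and the tool axes.

```bash
python3 - <<'E'
from h import *
print(Ro.from_rotvec(r.get_obs()["orientation"]).as_matrix().round(3), r.finger_overhang)
w=np.load("scene0.npy"); x,y,z=w[...,0],w[...,1],w[...,2]
for lo,hi in((.03,.06),(.06,.09),(.09,.12),(.12,.14)):
    b=(x>.57)&(x<.60)&(abs(y)<.06)&(z>lo)&(z<hi); q=w[b]; print("pl",len(q),np.polyfit(q[:,1],q[:,0],1))
p=cv2.imread("pics/top0.png"); cv2.imwrite("pics/topz.png",cv2.resize(p[165:285,265:385],None,fx=5,fy=5,interpolation=cv2.INTER_CUBIC))
w=np.load("top0.npy"); x,y,z=w[...,0],w[...,1],w[...,2]
# base of cradle extents (floor plate)
b=(x>.60)&(x<.72)&(abs(y)<.12)&(z>.001)&(z<.02)
# plate top ridge
b=(x>.565)&(x<.60)&(abs(y)<.1)&(z>.137); q=w[b]; print("ridge",len(q),np.polyfit(q[:,1],q[:,0],1),np.sort(q[:,1])[[0,3,-4,-1]])
b=(x>.42)&(x<.535)&(abs(y)<.075)&(z>.112); 
c=cv2.minAreaRect(w[b][:,:2].astype(np.float32)); print(cv2.boxPoints(c))
w=np.load("scene0.npy"); x,y,z=w[...,0],w[...,1],w[...,2]
b=(x>.43)&(x<.5)&(y<-.02)&(y>-.1)&(z>.02)&(z<.1); q=w[b]; print("side",len(q),np.polyfit(q[:,0],q[:,1],1))
E
```

```text
[[ 0.     0.914  0.407]
 [ 0.     0.407 -0.914]
 [-1.     0.    -0.   ]] 0.008
pl 282 [-0.07201474  0.58742229]
pl 306 [-0.0736891   0.58735172]
pl 318 [-0.07364312  0.58738389]
pl 234 [-0.07701465  0.58706756]
ridge 160 [-0.07590887  0.5810559 ] [-0.06526833 -0.06255912  0.07451945  0.07724412]
[[ 0.43487293 -0.05178563]
 [ 0.5196123  -0.0568748 ]
 [ 0.5256695   0.04398377]
 [ 0.44093013  0.04907294]]
side 405 [-0.06851893 -0.02156776]
```

View pics/topz.png

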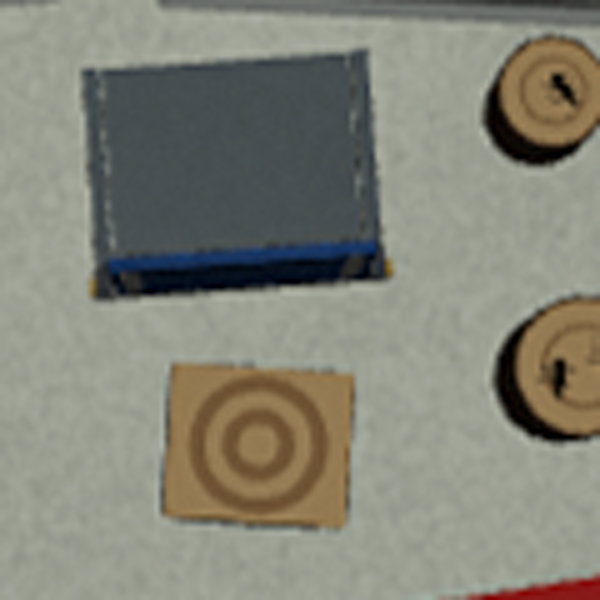

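>>> {"op": "play_rows", "data": {"plan": [[-0.2,0.02,0.04,0.01,-0.05],[-0.2,0.04,0.085,0.02,-0.1],[-0.2,0.06,0.13,0.02,-0.15],[-0.2,0.08,0.175,0.02,-0.2],[-0.2,0.1,0.22,0.02,-0.25],[-0.2,0.12,0.265,0.02,-0.3],[-0.2,0.14,0.31,0.02,-0.345],[-0.2,0.15,0.355,0.02,-0.345],[-0.2,0.16,0.4,0.02,-0.345],[-0.2,0.165,0.44,0.02,-0.345]]}}

```text
clock: 2.4
tcp_pos: [0.4402, -0.1742, 0.229]
orientation: [1.154, 1.243, -1.153]
contact_force: [0.6, 0.7, -0.3]
grip_width: 0.0341
```

>>> {"op": "play_rows", "data": {"plan": [[-0.2,0.0,0.04,0,0],[-0.2,0,0.08,0,0],[-0.2,0,0.12,0,0],[-0.2,-0.01,0.15,0,0],[-0.2,-0.015,0.175,0,0],[-0.2,-0.02,0.175,0,0],[-0.2,-0.02,0.175,0,0],[-0.2,-0.02,0.175,0,0]]}}

```text
clock: 3.2
tcp_pos: [0.4197, -0.0028, 0.2288]
orientation: [1.156, 1.242, -1.156]
contact_force: [0.7, -0.1, -0.2]
grip_width: 0.0341
```

```bash
python3 - <<'E'
from h import *
st();print(Ro.from_rotvec(r.get_obs()["orientation"]).as_matrix().round(3))
p=r.grab_frame("wrist"); cv2.imwrite("pics/w1.png",p["pixels"]); 
p=r.grab_frame("scene"); cv2.imwrite("pics/s1.png",p["pixels"]); 
E
```

```text
{'clock': 3.2, 'tcp_pos': [0.4197, -0.0028, 0.2288], 'orientation': [1.1557, 1.2419, -1.1558], 'contact_force': [0.722, -0.1477, -0.2309], 'moment': [-0.0005, -0.0304, -0.0439], 'grip_width': 0.0341, 'joints': [0.1893, 0.0456, -0.3388, 2.0839, 0.0184, 1.0144, -1.6574]}
[[ 0.     0.997  0.072]
 [-0.     0.072 -0.997]
 [-1.     0.     0.   ]]
```

View pics/s1.png

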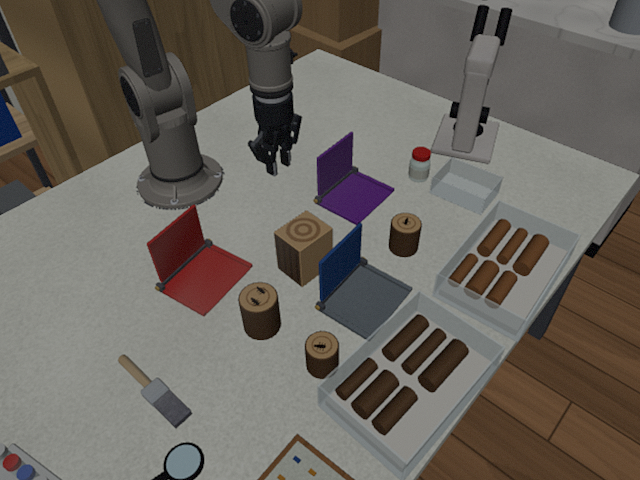

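View pics/w1.png

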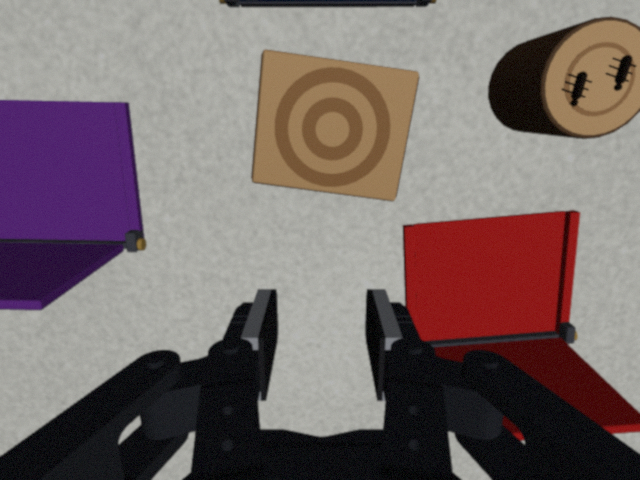

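```bash
python3 - <<'E'
from h import *
p=r.grab_frame("wrist"); print(np.array(p["tool_from_camera"]).round(3))
w=cloud(p); x,y,z=w[...,0],w[...,1],w[...,2]
b=(x>.42)&(x<.535)&(abs(y)<.075)&(z>.112)&(z<.13)
c=cv2.minAreaRect(w[b][:,:2].astype(np.float32)); print(c,cv2.boxPoints(c),np.median(w[b][:,2]))
b=(x>.56)&(abs(y)<.09)&(z>.08); q=w[b]; print(len(q), q[:,:].min(0) if len(q) else 0)
E
```

```text
[[-0.    -0.293  0.956 -0.165]
 [-0.    -0.956 -0.293  0.075]
 [ 1.    -0.001  0.     0.001]
 [ 0.     0.     0.     1.   ]]
((0.48189929127693176, -0.0058981627225875854), (0.1015881672501564, 0.08529264479875565), 86.4722671508789) [[ 0.4362083  -0.0539719 ]
 [ 0.52133936 -0.05922009]
 [ 0.5275903   0.04217557]
 [ 0.44245923  0.04742377]] 0.11998499251341713
0 0
```

>>> {"op": "play_rows", "data": {"plan": [[-0.2,-0.002,-0.002,-0.03,0],[-0.2,-0.004,-0.002,-0.07,0],[-0.2,-0.004,-0.002,-0.1,0],[-0.2,-0.004,-0.002,-0.13,0],[-0.2,-0.004,-0.002,-0.15,0],[-0.2,-0.004,-0.002,-0.16,0],[-0.2,-0.004,-0.002,-0.167,0],[-0.2,-0.004,-0.002,-0.167,0]]}}

```text
clock: 4.15
tcp_pos: [0.4156, -0.0039, 0.0615]
orientation: [1.155, 1.243, -1.155]
contact_force: [-0.3, -0.3, -0.0]
grip_width: 0.0343
```

```bash
python3 - <<'E'
from h import *
st()
p=r.grab_frame("wrist"); cv2.imwrite("pics/w2.png",p["pixels"]); 
p=r.grab_frame("scene"); cv2.imwrite("pics/s2.png",cv2.resize(p["pixels"][130:330,180:440],None,fx=3,fy=3)); 
E
```

```text
{'clock': 4.15, 'tcp_pos': [0.4156, -0.0039, 0.0615], 'orientation': [1.1547, 1.2433, -1.1553], 'contact_force': [-0.325, -0.342, -0.0409], 'moment': [-0.0065, -0.0126, 0.0211], 'grip_width': 0.0343, 'joints': [0.1359, 0.303, -0.3155, 2.2597, 0.1647, 0.5998, -1.7999]}
```

View pics/s2.png

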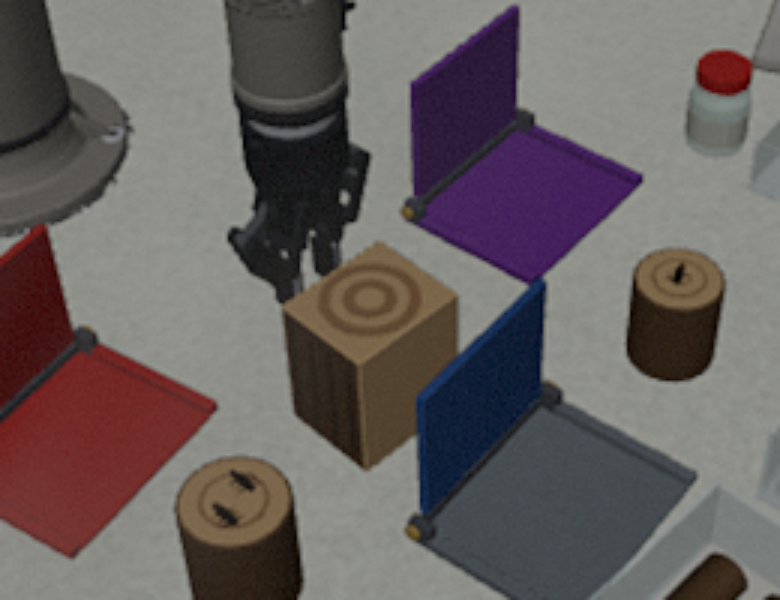

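View pics/w2.png

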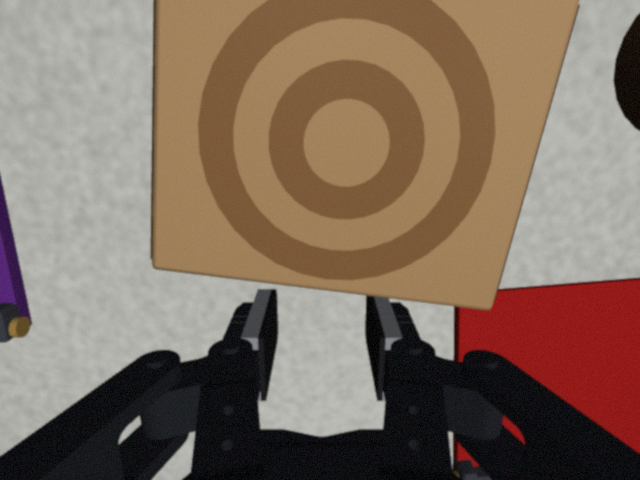

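>>> {"op": "play_rows", "data": {"plan": [[-0.2,0.004,-0.001,0,0],[-0.2,0.008,-0.001,0,0],[-0.2,0.012,-0.001,0,0],[-0.2,0.015,-0.001,0,0],[-0.2,0.018,-0.001,0,0],[-0.2,0.021,-0.001,0,0],[-0.2,0.024,0,0,0],[-0.2,0.027,0,0,0],[-0.2,0.03,0,0,0]]}}

```text
clock: 5.15
tcp_pos: [0.444, -0.0044, 0.0614]
orientation: [1.153, 1.245, -1.158]
contact_force: [-5.1, -0.8, 3.1]
grip_width: 0.0342
```

>>> {"op": "play_rows", "data": {"plan": [[-0.2,0.003,0,0,0],[-0.2,0.006,0,0,0],[-0.2,0.009,0.001,0,0],[-0.2,0.012,0.001,0,0],[-0.2,0.015,0.001,0,0],[-0.2,0.018,0.001,0,0],[-0.2,0.021,0.001,0,0],[-0.2,0.024,0.002,0,0]]}}

```text
clock: 5.95
tcp_pos: [0.4679, -0.0027, 0.0614]
orientation: [1.153, 1.245, -1.159]
contact_force: [-5.6, -2.5, 3.4]
grip_width: 0.034
```

```bash
cat > look.py <<'E'
from h import *
import sys
st()
p=r.grab_frame("wrist"); cv2.imwrite(f"pics/w{sys.argv[1]}.png",p["pixels"]); w=cloud(p)
x,y,z=w[...,0],w[...,1],w[...,2]
b=(x>.44)&(x<.60)&(abs(y)<.075)&(z>.115)&(z<.125)
print("blk w",cv2.minAreaRect(w[b][:,:2].astype(np.float32)),b.sum())
p=r.grab_frame("scene"); cv2.imwrite(f"pics/s{sys.argv[1]}.png",cv2.resize(p["pixels"][130:330,220:440],None,fx=3,fy=3)); w=cloud(p)
x,y,z=w[...,0],w[...,1],w[...,2]
b=(x>.44)&(x<.60)&(abs(y)<.075)&(z>.115)&(z<.125)
print("blk s",cv2.minAreaRect(w[b][:,:2].astype(np.float32)),b.sum())
E
python3 look.py 3
```

```text
{'clock': 5.95, 'tcp_pos': [0.4679, -0.0027, 0.0614], 'orientation': [1.1529, 1.2445, -1.1587], 'contact_force': [-5.5578, -2.5385, 3.4413], 'moment': [-0.4365, 1.0315, -0.1513], 'grip_width': 0.034, 'joints': [0.1248, 0.3733, -0.2993, 2.1449, 0.1798, 0.6503, -1.7973]}
blk w ((0.5104331970214844, 0.000992562621831894), (0.10811501741409302, 0.10232831537723541), 3.9013020992279053) 120045
blk s ((0.5250152349472046, -0.002694837749004364), (0.12872911989688873, 0.14275221526622772), 4.914270401000977) 1547
```

View pics/w3.png

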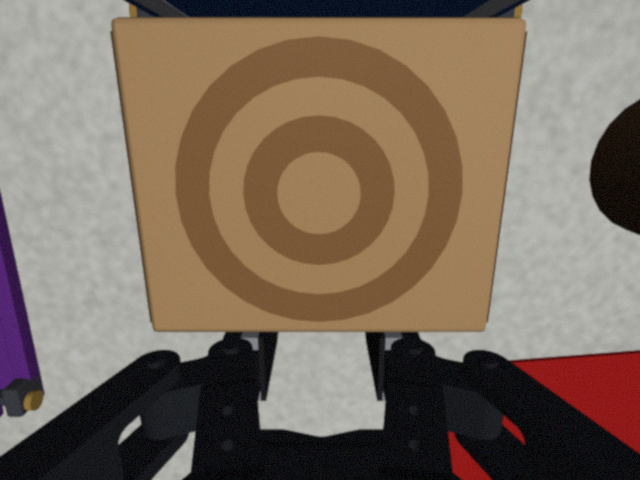

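View pics/s3.png

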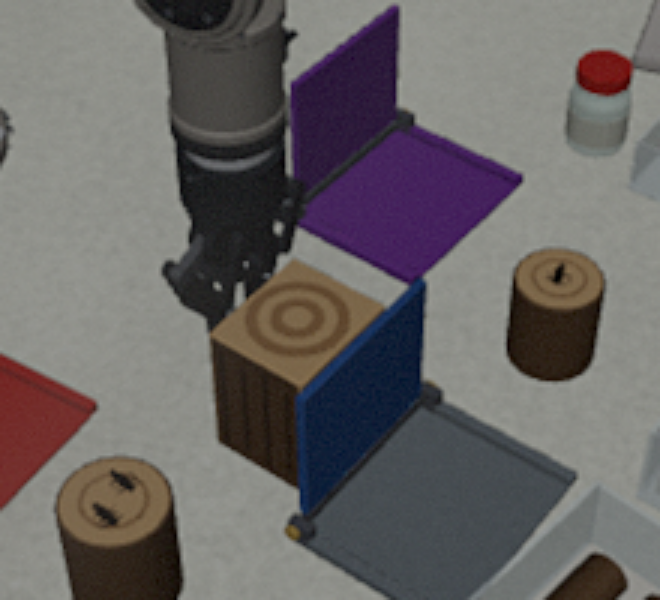

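>>> {"op": "play_rows", "data": {"plan": [[-0.2,0.002,0,0,0],[-0.2,0.004,0,0,0],[-0.2,0.006,0,0,0],[-0.2,0.008,0.001,0,0],[-0.2,0.01,0.001,0,0],[-0.2,0.012,0.001,0,0],[-0.2,0.014,0.001,0,0]]}}

```text
clock: 6.75
tcp_pos: [0.4826, -0.0006, 0.0615]
orientation: [1.153, 1.245, -1.156]
contact_force: [-5.3, 0.1, 2.7]
grip_width: 0.0336
```

>>> {"op": "play_rows", "data": {"plan": [[-0.2,0.001,0,0,0],[-0.2,0.002,0,0,0],[-0.2,0.003,0,0,0]]}}

```text
clock: 7.05
tcp_pos: [0.4829, -0.0006, 0.0611]
orientation: [1.151, 1.248, -1.16]
contact_force: [-14.9, 0.9, 11.3]
grip_width: 0.0339
```

```bash
python3 look.py 4
```

```text
{'clock': 7.05, 'tcp_pos': [0.4829, -0.0006, 0.0611], 'orientation': [1.1507, 1.248, -1.1596], 'contact_force': [-14.9399, 0.8536, 11.2881], 'moment': [0.0606, 2.7625, 0.0242], 'grip_width': 0.0339, 'joints': [0.12, 0.3948, -0.2967, 2.1093, 0.1822, 0.6681, -1.796]}
blk w ((0.5256627202033997, -0.0010414868593215942), (0.10745538026094437, 0.14296168088912964), 4.167481422424316) 125477
blk s ((0.5325002074241638, -0.0010731294751167297), (0.1133204847574234, 0.14472271502017975), 4.107028484344482) 1325
```

View pics/w4.png

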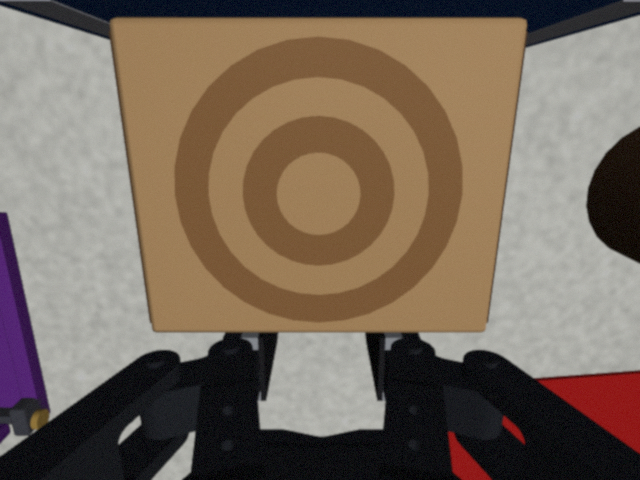

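>>> {"op": "play_rows", "data": {"plan": [[-0.2,-0.001,0,0,0],[-0.2,-0.0015,0,0,0],[-0.2,-0.0015,0,0,0],[-0.2,-0.0015,0,0,0]]}}

```text
clock: 7.55
tcp_pos: [0.483, -0.0006, 0.0611]
orientation: [1.153, 1.246, -1.157]
contact_force: [-6.8, 0.3, 2.6]
grip_width: 0.0341
```

```bash
python3 - <<'E'
from h import *
st()
p=r.grab_frame("top"); w=cloud(p); x,y,z=w[...,0],w[...,1],w[...,2]
cv2.imwrite("pics/t5.png",cv2.resize(p["pixels"][165:285,265:385],None,fx=5,fy=5))
p=r.grab_frame("scene"); cv2.imwrite("pics/s5.png",cv2.resize(p["pixels"][180:360,240:440],None,fx=4,fy=4))
w=cloud(p)
x,y,z=w[...,0],w[...,1],w[...,2]
for lo,hi in((.03,.06),(.06,.09),(.09,.12),(.12,.14)):
    b=(x>.577)&(x<.60)&(abs(y)<.06)&(z>lo)&(z<hi)
    q=w[b]; print(len(q),np.polyfit(q[:,1],q[:,0],1))
E
```

```text
{'clock': 7.55, 'tcp_pos': [0.483, -0.0006, 0.0611], 'orientation': [1.1526, 1.2459, -1.1571], 'contact_force': [-6.811, 0.3454, 2.601], 'moment': [0.0156, 1.3993, -0.0308], 'grip_width': 0.0341, 'joints': [0.1203, 0.3935, -0.2967, 2.1116, 0.1825, 0.6639, -1.7964]}
281 [-0.07468575  0.58740985]
302 [-0.0739654   0.58734914]
320 [-0.0733202   0.58732125]
232 [-0.07709927  0.58718431]
```

View pics/s5.png

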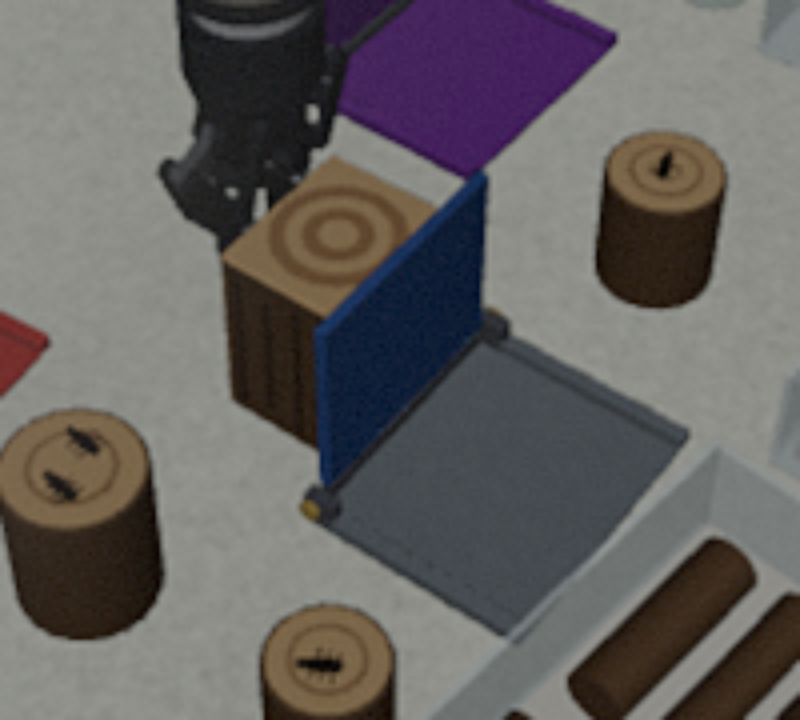

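>>> {"op": "play_rows", "data": {"plan": [[-0.2,0.0004,0,0,0],[-0.2,0.0007,0,0,0],[-0.2,0.0007,0,0,0],[-0.2,0.0007,0,0,0],[-0.2,0.0007,0,0,0]]}}

```text
clock: 8.15
tcp_pos: [0.483, -0.0006, 0.0611]
orientation: [1.152, 1.247, -1.158]
contact_force: [-10.0, 0.8, 4.8]
grip_width: 0.0342
```

>>> {"op": "play_rows", "data": {"plan": [[-0.2,-0.004,0,0,0],[-0.2,-0.01,-0.001,0,0],[-0.2,-0.012,-0.001,0.02,0],[-0.2,-0.012,-0.001,0.045,0],[-0.2,-0.012,-0.001,0.045,0]]}}

```text
clock: 8.65
tcp_pos: [0.4768, -0.0013, 0.1097]
orientation: [1.158, 1.238, -1.149]
contact_force: [1.3, 0.8, 0.3]
grip_width: 0.034
```

```bash
python3 look.py 6; python3 - <<'E'
import numpy as np
# leading-edge path rel. hinge, s=100
for a in np.arange(0,91,5):
    t=np.radians(a); c,s=np.cos(t),np.sin(t); print(a,round(-85.5*c+88*s+85.5,1),round(85.5*s+88*c-88,1))
E
```

```text
{'clock': 8.65, 'tcp_pos': [0.4768, -0.0013, 0.1097], 'orientation': [1.1584, 1.2379, -1.1492], 'contact_force': [1.2804, 0.8398, 0.294], 'moment': [0.0274, 0.015, 0.0153], 'grip_width': 0.034, 'joints': [0.1471, 0.3006, -0.3208, 2.0995, 0.1379, 0.7532, -1.7574]}
blk w ((0.5356236696243286, -0.0002428889274597168), (0.08558616042137146, 0.14256159961223602), 4.015485763549805) 62553
blk s ((0.5412256121635437, -0.0010370910167694092), (0.09741011261940002, 0.14398522675037384), 4.870572566986084) 1279
0 0.0 0.0
5 8.0 7.1
10 16.6 13.5
15 25.7 19.1
20 35.3 23.9
25 45.2 27.9
30 55.5 31.0
35 65.9 33.1
40 76.6 34.4
45 87.3 34.7
50 98.0 34.1
55 108.5 32.5
60 119.0 30.0
65 129.1 26.7
70 139.0 22.4
75 148.4 17.4
80 157.3 11.5
85 165.7 4.8
90 173.5 -2.5
```

View pics/s6.png

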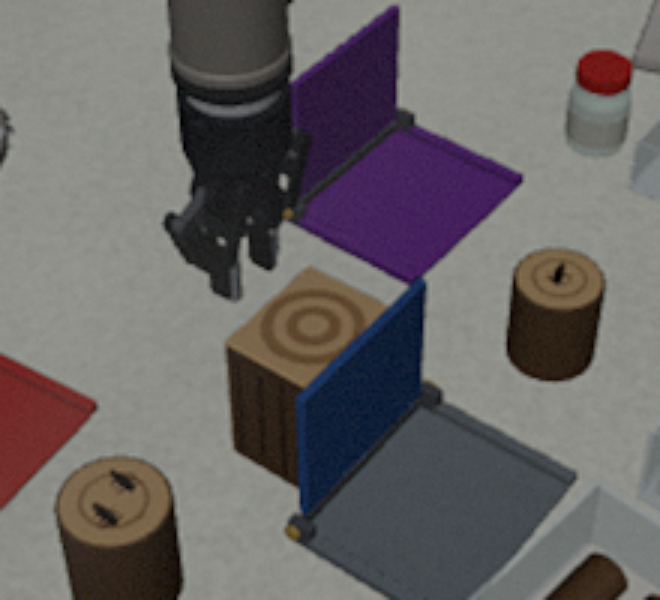

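View pics/w6.png

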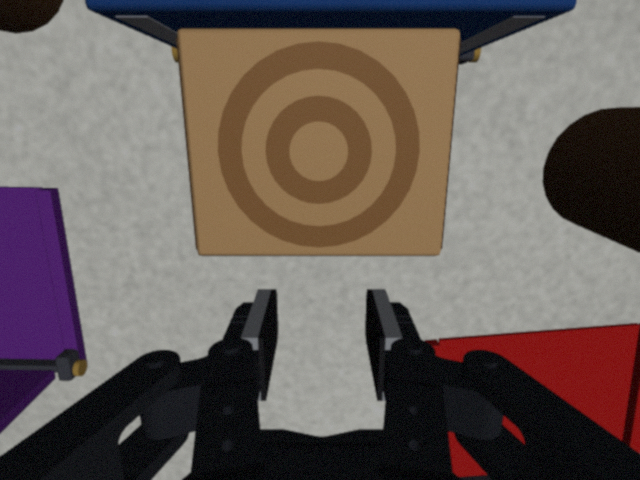

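>>> {"op": "play_rows", "data": {"plan": [[-0.2,0.002,0,0,0],[-0.2,0.004,0,0,0],[-0.2,0.006,0,0,0],[-0.2,0.0075,0,0,0],[-0.2,0.0085,0,0,0],[-0.2,0.0095,0.001,0,0]]}}

```text
clock: 9.35
tcp_pos: [0.4833, -0.0008, 0.1066]
orientation: [1.155, 1.243, -1.155]
contact_force: [0.1, 0.5, 0.5]
grip_width: 0.0344
```

>>> {"op": "play_rows", "data": {"plan": [[-0.2,0.001,0,0,0],[-0.2,0.002,0,0.0,0],[-0.2,0.003,0,0.0005,0],[-0.2,0.004,0,0.001,0]]}}

```text
clock: 9.75
tcp_pos: [0.4873, -0.0007, 0.1078]
orientation: [1.155, 1.243, -1.155]
contact_force: [0.6, -0.8, 0.6]
grip_width: 0.0346
```

```bash
python3 look.py 7
```

```text
{'clock': 9.75, 'tcp_pos': [0.4873, -0.0007, 0.1078], 'orientation': [1.1547, 1.2431, -1.1546], 'contact_force': [0.6337, -0.843, 0.5792], 'moment': [-0.0118, 0.0174, -0.0273], 'grip_width': 0.0346, 'joints': [0.142, 0.3226, -0.3165, 2.0727, 0.1429, 0.7663, -1.7595]}
blk w ((0.5366748571395874, -0.00034393370151519775), (0.08551353216171265, 0.1426311731338501), 4.239476203918457) 59785
blk s ((0.5416658520698547, 0.0007525235414505005), (0.09627873450517654, 0.14346987009048462), 3.0800154209136963) 1287
```

View pics/s7.png

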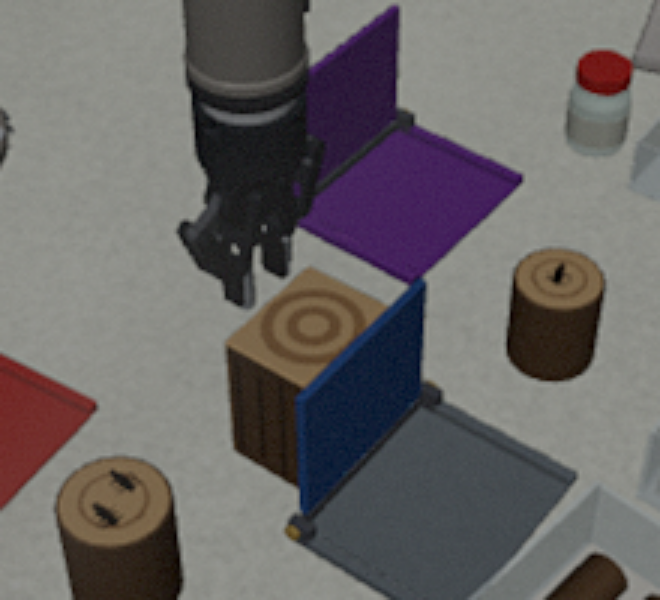

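View pics/w7.png

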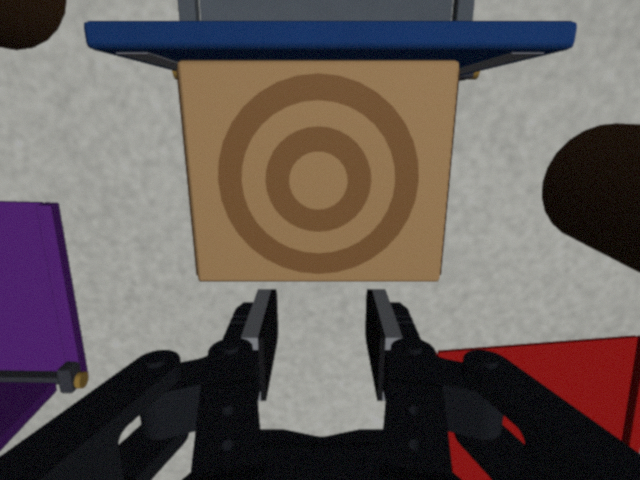

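```bash
python3 - <<'E'
from h import *
p=r.grab_frame("wrist"); w=cloud(p); x,y,z=w[...,0],w[...,1],w[...,2]
s=p["z_map"]
for c in (250,320,400):
    for v in range(0,300,1):
        if v in(0,10,20,30,40,50,54,56,58,60,62,64,66,80,180,270,274,276,278,280,282,284): print(c,v,w[v,c].round(4))
b=(z>.116)&(z<.124)&(y<.049)&(x<.575)&(x>.46)&(y>-.06)
c=cv2.minAreaRect(w[b][:,:2].astype(np.float32));print(c)
E
```

```text
250 0 [0.6199 0.0506 0.0037]
250 10 [0.6149 0.0508 0.0023]
250 20 [0.6093 0.0505 0.0033]
250 30 [0.5819 0.0264 0.1436]
250 40 [0.5798 0.0269 0.14  ]
250 50 [0.5771 0.027  0.1391]
250 54 [0.5769 0.0284 0.131 ]
250 56 [0.5768 0.0292 0.1263]
250 58 [0.5767 0.03   0.1212]
250 60 [0.5766 0.031  0.1152]
250 62 [0.5756 0.0304 0.1186]
250 64 [0.5749 0.0302 0.1196]
250 66 [0.5743 0.0304 0.1186]
250 80 [0.5696 0.03   0.1205]
250 180 [0.5341 0.0293 0.1201]
250 270 [0.4969 0.0287 0.1188]
250 274 [0.4959 0.0284 0.1205]
250 276 [0.4945 0.0285 0.1194]
250 278 [0.4941 0.0283 0.1205]
250 280 [0.4926 0.0285 0.1192]
250 282 [ 0.4369  0.0474 -0.0011]
250 284 [ 0.4356  0.0473 -0.0005]
320 0 [0.6232 0.0095 0.0026]
320 10 [0.6178 0.0091 0.003 ]
320 20 [0.6125 0.0087 0.003 ]
320 30 [0.5837 0.0063 0.1416]
320 40 [0.581  0.0061 0.1423]
320 50 [0.5786 0.0059 0.1401]
320 54 [0.5785 0.0059 0.1313]
320 56 [0.5786 0.0059 0.1256]
320 58 [0.5784 0.0059 0.1218]
320 60 [0.5786 0.006  0.1138]
320 62 [0.5773 0.0058 0.12  ]
320 64 [0.5766 0.0058 0.1202]
320 66 [0.5761 0.0058 0.119 ]
320 80 [0.5713 0.0054 0.1212]
320 180 
[... 453 characters left out ...]
5  0.1413]
400 50 [ 0.5803 -0.0181  0.14  ]
400 54 [ 0.5803 -0.0196  0.1319]
400 56 [ 0.5804 -0.0207  0.1262]
400 58 [ 0.5804 -0.0215  0.122 ]
400 60 [ 0.5805 -0.0227  0.1153]
400 62 [ 0.5794 -0.0221  0.1191]
400 64 [ 0.5788 -0.0222  0.1193]
400 66 [ 0.5782 -0.0225  0.1182]
400 80 [ 0.5734 -0.0225  0.1214]
400 180 [ 0.5383 -0.0273  0.1204]
400 270 [ 0.502  -0.032   0.1204]
400 274 [ 0.5001 -0.0323  0.1201]
400 276 [ 0.4991 -0.0325  0.1198]
400 278 [ 0.4986 -0.0324  0.1205]
400 280 [ 0.4975 -0.0327  0.1201]
400 282 [ 4.452e-01 -6.210e-02 -4.000e-04]
400 284 [ 0.4434 -0.0625 -0.0011]
((0.5330283045768738, -0.0003178045153617859), (0.08439048379659653, 0.09896568208932877), 0.35100117325782776)
```

>>> {"op": "play_rows", "data": {"plan": [[-0.2,0.001,0,0,0],[-0.2,0.002,0,0.0,0],[-0.2,0.003,0,0,0],[-0.2,0.004,0,0,0]]}}

```text
clock: 10.3
tcp_pos: [0.4913, -0.0007, 0.1077]
orientation: [1.155, 1.243, -1.155]
contact_force: [-0.0, -0.3, -0.7]
grip_width: 0.0343
```

>>> {"op": "play_rows", "data": {"plan": [[-0.2,0.001,0,0,0],[-0.2,0.002,0,0.0,0],[-0.2,0.003,0,0,0],[-0.2,0.004,0,0,0]]}}

```text
clock: 10.7
tcp_pos: [0.4953, -0.0007, 0.1077]
orientation: [1.155, 1.243, -1.155]
contact_force: [0.6, -0.3, -0.2]
grip_width: 0.0345
```

```bash
python3 look.py 8
```

```text
{'clock': 10.7, 'tcp_pos': [0.4953, -0.0007, 0.1077], 'orientation': [1.1547, 1.2432, -1.1547], 'contact_force': [0.6406, -0.2671, -0.2369], 'moment': [-0.0207, 0.0783, -0.0164], 'grip_width': 0.0345, 'joints': [0.1401, 0.3343, -0.314, 2.0553, 0.1458, 0.7726, -1.7594]}
blk w ((0.5365031957626343, -8.72686505317688e-05), (0.08540305495262146, 0.142639622092247), 4.211065769195557) 56255
blk s ((0.5415805578231812, -0.00026564300060272217), (0.09685692936182022, 0.142227441072464), 3.324208974838257) 1281
```

View pics/w8.png

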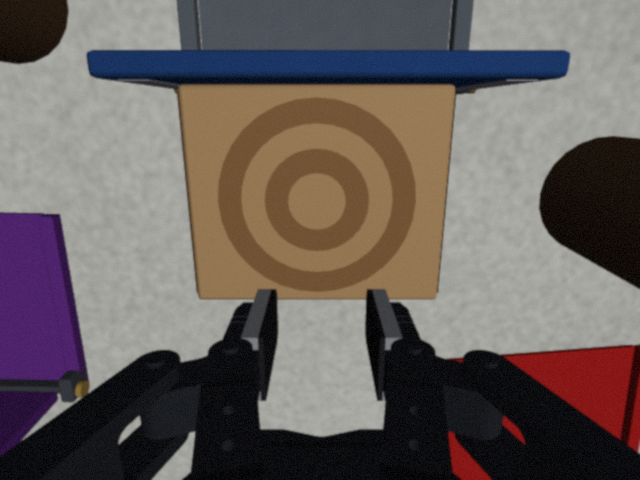

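```bash
python3 - <<'E'
from h import *
p=r.grab_frame("wrist"); w=cloud(p)
for c in (262,268,273,378,372):
    for v in (288,290,292,294,297,300,305,315,330,350,380): print(c,v,w[v,c].round(4))
E
```

```text
262 288 [0.4977 0.0234 0.12  ]
262 290 [0.5039 0.0215 0.1349]
262 292 [0.504  0.0213 0.1367]
262 294 [0.5044 0.0209 0.1392]
262 297 [0.5041 0.0207 0.1409]
262 300 [0.5045 0.0203 0.144 ]
262 305 [0.5044 0.0198 0.1475]
262 315 [0.5048 0.0187 0.1551]
262 330 [0.5048 0.0175 0.1643]
262 350 [0.501  0.0167 0.169 ]
262 380 [0.4899 0.0165 0.168 ]
268 288 [0.4979 0.0209 0.12  ]
268 290 [0.5047 0.0192 0.1361]
268 292 [0.5043 0.019  0.137 ]
268 294 [0.5044 0.0188 0.1388]
268 297 [0.5051 0.0184 0.1425]
268 300 [0.505  0.0181 0.1446]
268 305 [0.5044 0.0178 0.1473]
268 315 [0.5046 0.0169 0.1546]
268 330 [0.5006 0.0164 0.1571]
268 350 [0.4945 0.0159 0.159 ]
268 380 [0.486  0.0152 0.1627]
273 288 [0.4984 0.0188 0.1207]
273 290 [0.505  0.0173 0.1366]
273 292 [0.5046 0.0172 0.1374]
273 294 [0.5048 0.017  0.1395]
273 297 [0.5048 0.0167 0.1418]
273 300 [0.5039 0.0166 0.1423]
273 305 [0.5022 0.0165 0.1429]
273 315 [0.4992 0.0162 0.1445]
273 330 [0.4937 0.0159 0.1452]
273 350 [0.4879 0.0152 0.1488]
273 380 [ 0.3615  0.0274 -0.0012]
378 288 [ 0.5011 -0.0241  0.1198]
378 290 [ 0.5072 -0.0214  0.135 ]
378 292 [ 0.5071 -0.0212  0.1366]
378 294 [ 0.5071 -0.0209  0.1384]
378 297 [ 0.5082 -0.0202  0.1432]
378 300 [ 0.5071 -0.0203  0.1434]
378 305 [ 0.5079 -0.0195  0.1487]
378 315 [ 0.5069 -0.0189  0.1539]
378 330 [ 0.5068 -0.0176  0.1634]
378 350 [ 0.5013 -0.0179  0.1656]
378 380 [ 0.4927 -0.0186  0.1683]
372 288 [ 0.5013 -0.0216  0.1205]
372 290 [ 0.5071 -0.0191  0.1352]
372 292 [ 0.507  -0.019   0.1368]
372 294 [ 0.5071 -0.0187  0.1387]
372 297 [ 0.5073 -0.0183  0.1416]
372 300 [ 0.5072 -0.0181  0.1438]
372 305 [ 0.5068 -0.0177  0.147 ]
372 315 [ 0.5041 -0.0178  0.149 ]
372 330 [ 0.5001 -0.0179  0.1519]
372 350 [ 0.4934 -0.0184  0.1535]
372 380 [ 0.3675 -0.051  -0.0008]
```

```bash
python3 - <<'E'
from h import *
p=r.grab_frame("scene"); w=cloud(p); x,y,z=w[...,0],w[...,1],w[...,2]
cv2.imwrite("pics/s9.png",cv2.resize(p["pixels"][170:280,260:380],None,fx=6,fy=5,interpolation=cv2.INTER_CUBIC))
b=(x>.47)&(x<.51)&(abs(y)<.04)&(z>.123)
q=w[b]; print(len(q),np.sort(q[:,2])[:20].round(3))
v,u=np.where(b); 
for i in np.argsort(q[:,2])[:10]: print(u[i],v[i],q[i].round(3))
E
```

```text
2649 [0.123 0.123 0.124 0.124 0.13  0.131 0.132 0.132 0.133 0.133 0.133 0.133
 0.134 0.134 0.134 0.135 0.135 0.135 0.135 0.135]
315 229 [0.504 0.011 0.123]
315 227 [0.5   0.015 0.123]
322 221 [0.5   0.039 0.124]
308 233 [ 0.502 -0.009  0.124]
312 221 [0.487 0.02  0.13 ]
313 222 [0.492 0.018 0.131]
316 223 [0.499 0.02  0.132]
304 234 [ 0.503 -0.023  0.132]
318 223 [0.503 0.022 0.133]
305 234 [ 0.505 -0.022  0.133]
```

View pics/s9.png

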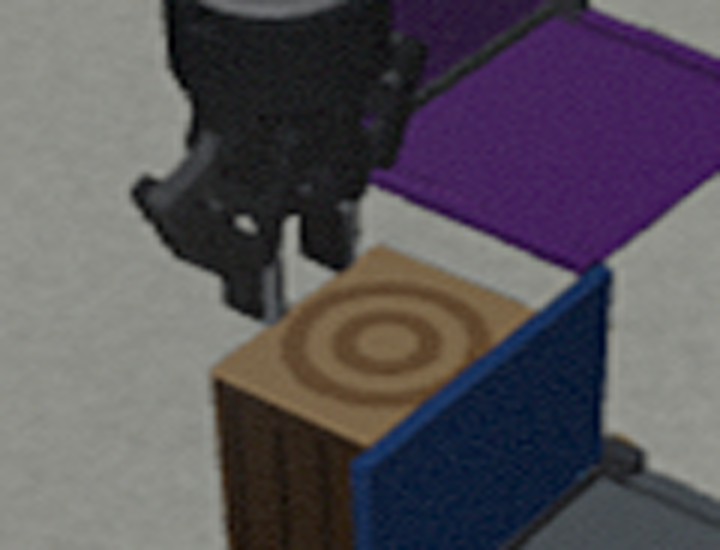

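>>> {"op": "play_rows", "data": {"plan": [[-0.2,-0.01,0,0.003,0],[-0.2,-0.018,-0.001,0.003,0],[-0.2,-0.02,-0.001,0.0,0],[-0.2,-0.02,-0.001,-0.02,0],[-0.2,-0.02,-0.001,-0.034,0],[-0.2,-0.02,-0.001,-0.034,0],[-0.2,-0.017,-0.001,-0.034,0],[-0.2,-0.015,-0.001,-0.034,0]]}}

```text
clock: 11.7
tcp_pos: [0.4811, -0.0016, 0.0744]
orientation: [1.155, 1.242, -1.154]
contact_force: [0.0, -0.1, -0.4]
grip_width: 0.0341
```

>>> {"op": "play_rows", "data": {"plan": [[-0.2,0.001,0,0,0],[-0.2,0.002,0,0.0,0],[-0.2,0.003,0,0,0]]}}

```text
clock: 12.0
tcp_pos: [0.4829, -0.0017, 0.0739]
orientation: [1.154, 1.244, -1.155]
contact_force: [-2.5, -0.2, 1.9]
grip_width: 0.0339
```

>>> {"op": "play_rows", "data": {"plan": [[-0.2,0.001,0,0.0,0],[-0.2,0.002,0,0.0005,0],[-0.2,0.003,0,0.001,0],[-0.2,0.004,0,0.002,0]]}}

```text
clock: 12.4
tcp_pos: [0.4839, -0.0017, 0.0744]
orientation: [1.151, 1.248, -1.159]
contact_force: [-5.3, 1.0, -2.4]
grip_width: 0.0341
```

>>> {"op": "play_rows", "data": {"plan": [[-0.2,0.001,0,0.0005,0],[-0.2,0.002,0,0.001,0],[-0.2,0.003,0,0.0015,0]]}}

```text
clock: 12.7
tcp_pos: [0.4856, -0.0016, 0.0756]
orientation: [1.15, 1.25, -1.161]
contact_force: [-9.7, 2.1, 0.5]
grip_width: 0.0341
```

```bash
python3 look.py 10
```

```text
{'clock': 12.7, 'tcp_pos': [0.4856, -0.0016, 0.0756], 'orientation': [1.1499, 1.2496, -1.161], 'contact_force': [-9.7418, 2.129, 0.4578], 'moment': [0.2951, 2.2436, -0.0227], 'grip_width': 0.0341, 'joints': [0.1303, 0.3755, -0.3047, 2.0926, 0.1695, 0.7053, -1.7815]}
blk w ((0.528227686882019, -0.0011926665902137756), (0.1085394099354744, 0.14266349375247955), 4.241861820220947) 100235
blk s ((0.5344105958938599, -0.0014040246605873108), (0.11542411893606186, 0.1419864147901535), 4.943174362182617) 1343
```

View pics/s10.png

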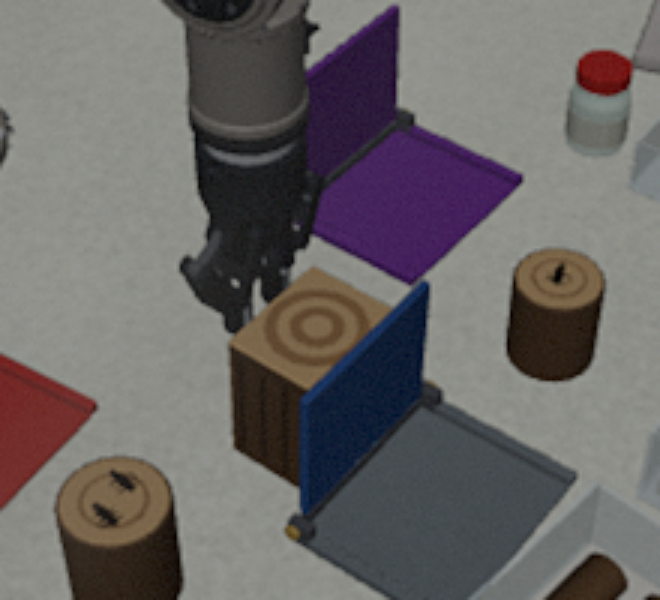

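>>> {"op": "play_rows", "data": {"plan": [[-0.2,0.001,0,0.001,0],[-0.2,0.002,0,0.002,0],[-0.2,0.003,0,0.003,0],[-0.2,0.004,0,0.004,0],[-0.2,0.005,0,0.0045,0]]}}

```text
clock: 13.3
tcp_pos: [0.4911, -0.0013, 0.0803]
orientation: [1.151, 1.249, -1.16]
contact_force: [-9.1, 2.5, 0.5]
grip_width: 0.034
```

>>> {"op": "play_rows", "data": {"plan": [[-0.2,0.0018,0.0,0.0015,0],[-0.2,0.0036,0,0.003,0],[-0.2,0.0054,0,0.0044,0],[-0.2,0.0072,0,0.0057,0],[-0.2,0.009,0.001,0.0068,0],[-0.2,0.0108,0.001,0.008,0],[-0.2,0.0126,0.001,0.0091,0],[-0.2,0.0144,0.001,0.0102,0]]}}

```text
clock: 14.1
tcp_pos: [0.5063, -0.0004, 0.0907]
orientation: [1.151, 1.248, -1.159]
contact_force: [-7.2, 0.9, -0.7]
grip_width: 0.0341
```

```bash
python3 look.py 11
```

```text
{'clock': 14.1, 'tcp_pos': [0.5063, -0.0004, 0.0907], 'orientation': [1.1513, 1.2481, -1.159], 'contact_force': [-7.206, 0.8796, -0.743], 'moment': [0.4161, 1.4765, 0.0482], 'grip_width': 0.0341, 'joints': [0.1311, 0.3789, -0.3056, 2.0384, 0.1623, 0.7533, -1.7702]}
blk w ((0.5469925403594971, 0.014707617461681366), (0.10601051896810532, 0.12053696811199188), 0.001107801217585802) 30718
blk s ((0.5479968786239624, 0.004041343927383423), (0.10446342825889587, 0.10279616713523865), 4.79175329208374) 602
```

View pics/s11.png

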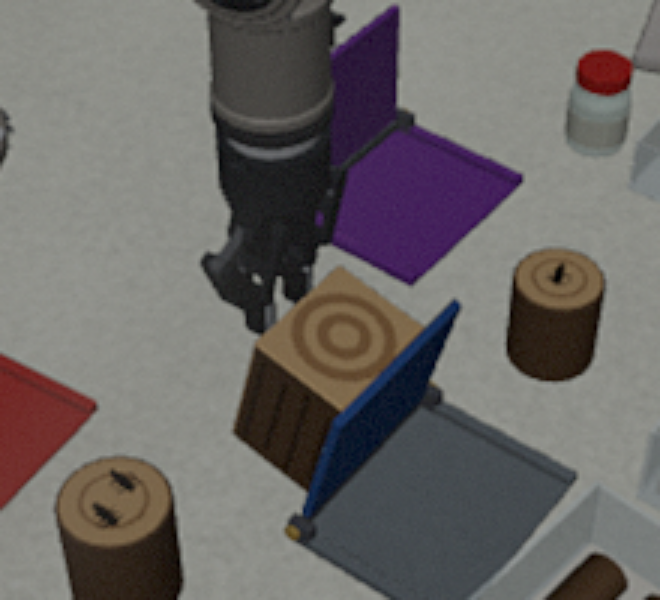

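View pics/w11.png

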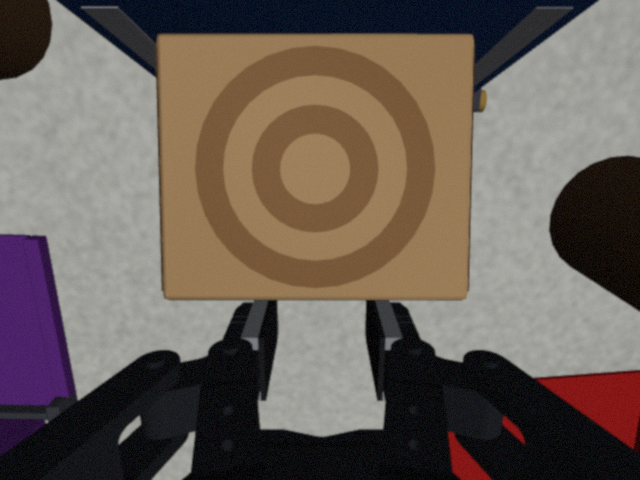

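>>> {"op": "play_rows", "data": {"plan": [[-0.2,0.0024,0.0,0.0012,0],[-0.2,0.0048,0,0.0024,0],[-0.2,0.0072,0.001,0.0036,0],[-0.2,0.0096,0.001,0.0048,0],[-0.2,0.012,0.001,0.0059,0],[-0.2,0.0144,0.001,0.0069,0],[-0.2,0.0168,0.001,0.0079,0],[-0.2,0.0192,0.0015,0.0088,0],[-0.2,0.0216,0.0015,0.0098,0],[-0.2,0.024,0.002,0.0105,0]]}}

```text
clock: 15.2
tcp_pos: [0.5313, 0.0012, 0.1015]
orientation: [1.152, 1.246, -1.158]
contact_force: [-6.2, -0.1, 0.2]
grip_width: 0.0343
```

>>> {"op": "play_rows", "data": {"plan": [[-0.2,0.0025,0.0,0.0006,0],[-0.2,0.005,0,0.0013,0],[-0.2,0.0075,0.001,0.002,0],[-0.2,0.01,0.001,0.0026,0],[-0.2,0.0125,0.001,0.0031,0],[-0.2,0.015,0.001,0.0036,0],[-0.2,0.0175,0.001,0.004,0],[-0.2,0.02,0.0015,0.0044,0],[-0.2,0.0225,0.0015,0.0047,0],[-0.2,0.025,0.002,0.005,0]]}}

```text
clock: 16.2
tcp_pos: [0.5588, 0.0031, 0.1074]
orientation: [1.155, 1.243, -1.155]
contact_force: [-3.9, -1.0, 0.7]
grip_width: 0.0343
```

```bash
python3 look.py 12
```

```text
{'clock': 16.2, 'tcp_pos': [0.5588, 0.0031, 0.1074], 'orientation': [1.1545, 1.243, -1.155], 'contact_force': [-3.9462, -0.9738, 0.7219], 'moment': [-0.1503, 0.9089, -0.0266], 'grip_width': 0.0343, 'joints': [0.1192, 0.4253, -0.2974, 1.9124, 0.1653, 0.8275, -1.7627]}
blk w ((0.5573957562446594, 0.004544522613286972), (0.010921028442680836, 0.09866347163915634), 4.173427104949951) 1287
blk s ((0.5599732398986816, -0.0009359270334243774), (0.037146713584661484, 0.10668379813432693), 23.96099281311035) 73
```

View pics/s12.png

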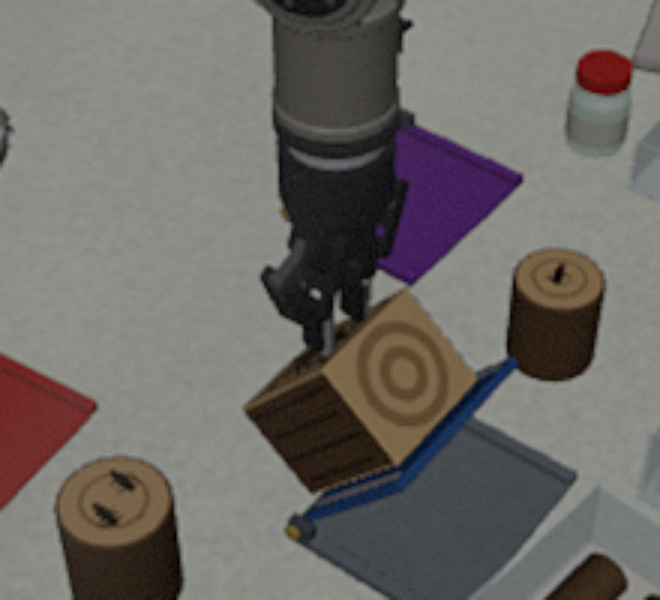

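View pics/w12.png

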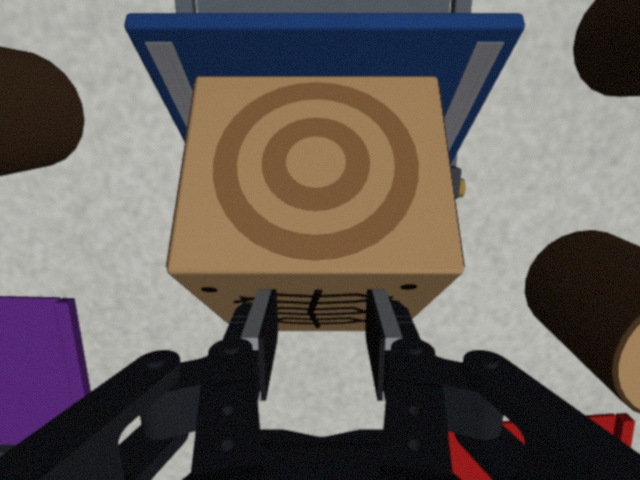

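```bash
cat > ang.py <<'E'
from h import *
def fit(q):
    q=q[~np.isnan(q[:,0])]; c=q.mean(0); n=np.linalg.svd(q-c,full_matrices=False)[2][2]; return c.round(4),(n*np.sign(n[0])).round(3),len(q)
p=r.grab_frame("wrist"); w=cloud(p); hsv=cv2.cvtColor(p["pixels"],cv2.COLOR_BGR2HSV)
def run(w,hsv):
    x,y,z=w[...,0],w[...,1],w[...,2]
    bl=(hsv[...,0]>105)&(hsv[...,0]<125)&(hsv[...,1]>150)&(x>.55)&(abs(y)<.09)&(z>.008)
    er=cv2.erode(bl.astype(np.uint8),np.ones((3,3)))>0
    if er.sum()>30:
        c,n,k=fit(w[er]); print("plate",c,n,k,"theta",np.arctan2(-n[2],n[0]).round(3) )
        print(" ext y",np.nanpercentile(y[bl],[1,99]).round(4),"zmax",np.nanmax(z[bl]).round(3))
run(w,hsv)
x,y,z=w[...,0],w[...,1],w[...,2]
wood=(hsv[...,0]<25)&(hsv[...,1]>60)&(hsv[...,2]>60)&(abs(y)<.07)&(x>.44)&(x<.72)&(z>.05)
wood=cv2.erode(wood.astype(np.uint8),np.ones((5,5)))>0
P=w[wood]; 
# local normals: split by ransac for two faces
rng=np.random.default_rng(0); rest=P[np.random.default_rng(1).permutation(len(P))[:8000]]
for _ in range(2):
    if len(rest)<200: break
    best=None
    for i in range(300):
        a=rest[rng.choice(len(rest),3,False)]; n=np.cross(a[1]-a[0],a[2]-a[0]); 
        if np.linalg.norm(n)<1e-9: continue
        n/=np.linalg.norm(n); m=abs((rest-a[0])@n)<.002
        if best is None or m.sum()>best.sum(): best=m
    c,n,k=fit(rest[best]); q=rest[best]; print("wood face",c,n,k,"elev",np.arcsin(n[2]).round(3),"ext",q.min(0).round(3),q.max(0).round(3)); rest=rest[~best]
p=r.grab_frame("scene"); run(cloud(p),cv2.cvtColor(p["pixels"],cv2.COLOR_BGR2HSV))
E
python3 ang.py
```

```text
plate [0.6568 0.0076 0.1041] [ 0.723  0.054 -0.689] 19731 theta 0.761
 ext y [-0.0627  0.0784] zmax 0.223
wood face [0.61   0.0088 0.1253] [0.637 0.046 0.77 ] 7289 elev 0.879 ext [ 0.577 -0.042  0.094] [0.649 0.059 0.149]
wood face [0.5694 0.0058 0.1332] [ 0.765  0.056 -0.641] 674 elev -0.696 ext [ 0.513 -0.042  0.068] [0.585 0.052 0.147]
plate [ 0.6576 -0.015   0.1022] [ 0.771  0.069 -0.634] 145 theta 0.688
 ext y [-0.0671  0.0777] zmax 0.272
```

>>> {"op": "play_rows", "data": {"plan": [[-0.2,0.0025,0.0,0.0002,0],[-0.2,0.005,0,0.0003,0],[-0.2,0.0075,0.0005,0.0003,0],[-0.2,0.01,0.001,0.0003,0],[-0.2,0.0125,0.001,0.0003,0],[-0.2,0.015,0.001,0.0002,0],[-0.2,0.0175,0.001,0.0,0],[-0.2,0.02,0.0015,-0.0002,0],[-0.2,0.0225,0.0015,-0.0004,0],[-0.2,0.025,0.002,-0.0007,0]]}}

```text
clock: 17.4
tcp_pos: [0.5845, 0.0052, 0.1071]
orientation: [1.155, 1.242, -1.154]
contact_force: [-2.5, -2.3, 5.2]
grip_width: 0.0342
```

>>> {"op": "play_rows", "data": {"plan": [[-0.2,0.0025,0.0,-0.0004,0],[-0.2,0.005,0,-0.0008,0],[-0.2,0.0075,0.0005,-0.0012,0],[-0.2,0.01,0.001,-0.0018,0],[-0.2,0.0125,0.001,-0.0024,0],[-0.2,0.015,0.001,-0.003,0],[-0.2,0.0175,0.001,-0.0036,0],[-0.2,0.02,0.0015,-0.0044,0],[-0.2,0.0225,0.0015,-0.0052,0],[-0.2,0.025,0.0015,-0.006,0]]}}

```text
clock: 18.4
tcp_pos: [0.6101, 0.007, 0.1013]
orientation: [1.156, 1.241, -1.153]
contact_force: [-0.6, 0.3, 4.8]
grip_width: 0.0344
```

```bash
python3 look.py 13; python3 ang.py
```

```text
{'clock': 18.4, 'tcp_pos': [0.6101, 0.007, 0.1013], 'orientation': [1.1561, 1.2414, -1.1526], 'contact_force': [-0.6148, 0.3189, 4.8186], 'moment': [-0.0448, 0.2037, 0.0162], 'grip_width': 0.0344, 'joints': [0.1007, 0.5042, -0.2841, 1.797, 0.1792, 0.8629, -1.7635]}
blk w ((0.5968039035797119, 0.02244810201227665), (0.006577163003385067, 0.06930326670408249), 0.20063965022563934) 544
blk s ((0.5987554788589478, -0.00437488779425621), (0.005681965965777636, 0.07546931505203247), 4.652115345001221) 9
plate [0.6845 0.0095 0.0618] [ 0.409  0.03  -0.912] 14024 theta 1.149
 ext y [-0.0618  0.0806] zmax 0.216
wood face [0.6492 0.0115 0.1051] [0.898 0.067 0.435] 4924 elev 0.45 ext [ 0.63  -0.038  0.06 ] [0.673 0.06  0.134]
wood face [0.6034 0.0073 0.1176] [ 0.427  0.031 -0.904] 3074 elev -1.129 ext [ 0.531 -0.04   0.083] [0.638 0.058 0.133]
plate [0.6836 0.0011 0.0612] [ 0.437  0.035 -0.899] 337 theta 1.118
 ext y [-0.0671  0.0743] zmax 0.368
```

View pics/s13.png

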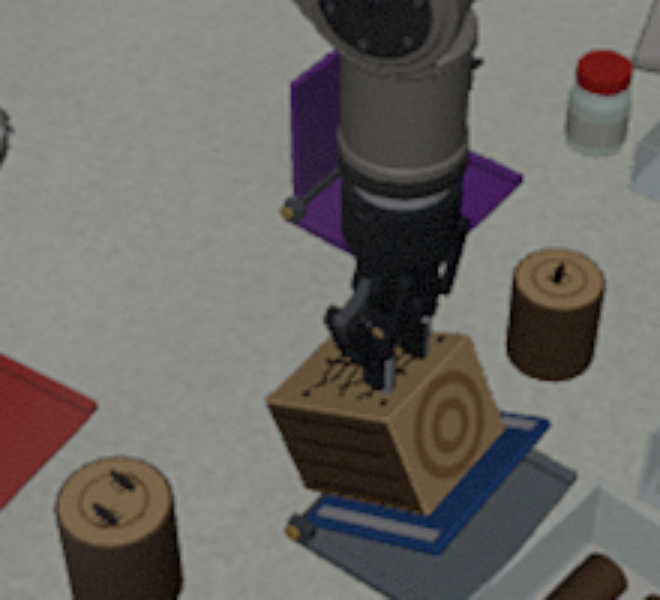

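View pics/w13.png

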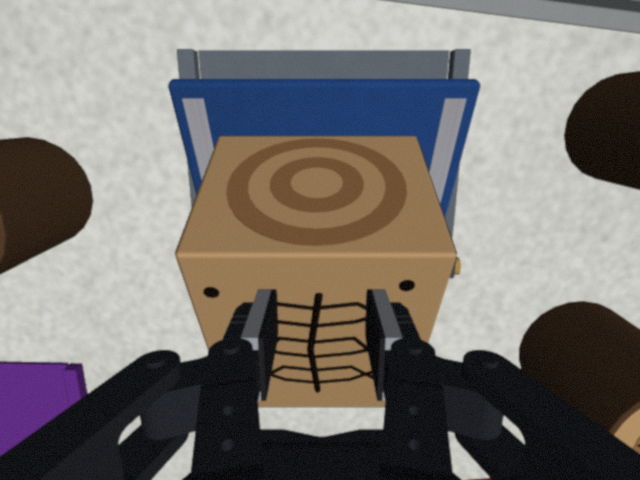

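>>> {"op": "play_rows", "data": {"plan": [[-0.2,0.0025,0.0,-0.0009,0],[-0.2,0.0049,0,-0.0019,0],[-0.2,0.0074,0.0005,-0.003,0],[-0.2,0.0099,0.001,-0.0041,0],[-0.2,0.0119,0.001,-0.0049,0],[-0.2,0.0144,0.001,-0.0062,0],[-0.2,0.0169,0.001,-0.0075,0],[-0.2,0.0189,0.0015,-0.0086,0],[-0.2,0.0213,0.0015,-0.0099,0],[-0.2,0.0234,0.0015,-0.0113,0]]}}

```text
clock: 19.6
tcp_pos: [0.6328, 0.0087, 0.0897]
orientation: [1.156, 1.243, -1.153]
contact_force: [1.6, 0.9, 5.4]
grip_width: 0.034
```

```bash
python3 ang.py
```

```text
plate [0.693  0.0098 0.0374] [ 0.211  0.015 -0.977] 11715 theta 1.358
 ext y [-0.0612  0.0817] zmax 0.205
wood face [0.6315 0.0105 0.1106] [ 0.219  0.016 -0.976] 4919 elev -1.351 ext [ 0.556 -0.039  0.093] [0.666 0.061 0.118]
wood face [0.668  0.0129 0.0898] [0.971 0.072 0.229] 3074 elev 0.231 ext [ 0.656 -0.035  0.053] [0.679 0.06  0.119]
plate [0.692  0.0041 0.0374] [ 0.227  0.015 -0.974] 380 theta 1.342
 ext y [-0.0672  0.0755] zmax 0.356
```

>>> {"op": "play_rows", "data": {"plan": [[-0.2,0.002,0.0,-0.0011,0],[-0.2,0.004,0,-0.0022,0],[-0.2,0.006,0.0005,-0.0033,0],[-0.2,0.0075,0.0005,-0.0045,0],[-0.2,0.0095,0.0005,-0.006,0],[-0.2,0.0115,0.001,-0.0075,0],[-0.2,0.0135,0.001,-0.009,0],[-0.2,0.0155,0.001,-0.0108,0]]}}

```text
clock: 20.5
tcp_pos: [0.6478, 0.0097, 0.0785]
orientation: [1.155, 1.243, -1.154]
contact_force: [2.1, 2.2, 4.4]
grip_width: 0.0341
```

```bash
python3 ang.py
```

```text
plate [0.6953 0.0095 0.0187] [ 0.059  0.004 -0.998] 10397 theta 1.512
 ext y [-0.0614  0.0818] zmax 0.194
wood face [0.6497 0.0108 0.1009] [ 0.059  0.004 -0.998] 6073 elev -1.508 ext [ 0.584 -0.038  0.096] [0.681 0.061 0.104]
wood face [0.679  0.0117 0.0801] [0.994 0.073 0.076] 1915 elev 0.076 ext [ 0.672 -0.034  0.053] [0.683 0.06  0.104]
plate [0.693  0.0078 0.0189] [ 0.063  0.001 -0.998] 372 theta 1.508
 ext y [-0.0665  0.08  ] zmax 0.293
```

>>> {"op": "play_rows", "data": {"plan": [[-0.2,0.001,0.0,-0.0008,0],[-0.2,0.002,0,-0.0016,0],[-0.2,0.003,0.0,-0.0024,0],[-0.2,0.0035,0.0,-0.0032,0],[-0.2,0.004,0.0,-0.004,0]]}}

```text
clock: 21.1
tcp_pos: [0.6516, 0.0094, 0.0746]
orientation: [1.155, 1.243, -1.154]
contact_force: [1.7, 2.0, 3.4]
grip_width: 0.0344
```

>>> {"op": "play_rows", "data": {"plan": [[-0.2,0.0005,0.0,-0.0004,0],[-0.2,0.001,0,-0.0008,0],[-0.2,0.001,0.0,-0.001,0]]}}

```text
clock: 21.4
tcp_pos: [0.6525, 0.0092, 0.0737]
orientation: [1.155, 1.243, -1.155]
contact_force: [-0.3, 1.6, 4.5]
grip_width: 0.0339
```

```bash
python3 ang.py
```

```text
plate [0.6954 0.0104 0.0117] [0.001 0.    1.   ] 9704 theta -1.57
 ext y [-0.0604  0.0817] zmax 0.19
wood face [0.6552 0.0113 0.0966] [0.002 0.    1.   ] 6497 elev 1.571 ext [ 0.594 -0.038  0.094] [0.686 0.062 0.099]
wood face [0.6827 0.0144 0.0767] [0.997 0.073 0.015] 1497 elev 0.015 ext [ 0.679 -0.033  0.054] [0.686 0.06  0.094]
plate [0.6934 0.0059 0.0122] [ 0.004 -0.003 -1.   ] 344 theta 1.567
 ext y [-0.0657  0.081 ] zmax 0.265
```

>>> {"op": "play_rows", "data": {"plan": [[-0.2,0,0.0,-0.0005,0],[-0.2,0,0,-0.001,0],[-0.2,0,0.0,-0.001,0]]}}

```text
clock: 21.8
tcp_pos: [0.6525, 0.0092, 0.0736]
orientation: [1.155, 1.243, -1.155]
contact_force: [-2.5, 1.3, 11.0]
grip_width: 0.0344
```

>>> {"op": "play_rows", "data": {"plan": [[-0.2,0,0.0,-0.0002,0],[-0.2,0,0,-0.0002,0],[-0.2,0,0.0,-0.0002,0],[-0.2,0,0.0,-0.0002,0],[-0.2,0,0.0,-0.0002,0]]}}

```text
clock: 22.3
tcp_pos: [0.6526, 0.0092, 0.0736]
orientation: [1.155, 1.243, -1.155]
contact_force: [-2.5, 2.6, 11.6]
grip_width: 0.0341
```

```bash
python3 ang.py
```

```text
plate [0.6955 0.0105 0.0116] [0.003 0.    1.   ] 9799 theta -1.568
 ext y [-0.0605  0.0816] zmax 0.189
wood face [0.6552 0.0113 0.0966] [0.003 0.    1.   ] 6565 elev 1.571 ext [ 0.595 -0.038  0.094] [0.686 0.062 0.098]
wood face [0.6828 0.0146 0.0761] [0.997 0.074 0.016] 1421 elev 0.016 ext [ 0.678 -0.033  0.054] [0.686 0.061 0.098]
plate [0.6938 0.0045 0.0122] [ 0.006  0.002 -1.   ] 350 theta 1.565
 ext y [-0.0665  0.0816] zmax 0.341
```

>>> {"op": "play_rows", "data": {"plan": [[-0.2,0,0.0,0.002,0],[-0.2,0,0,0.006,0],[-0.2,0,0.0,0.02,0],[-0.2,0,0.0,0.05,0],[-0.2,0,0.0,0.09,0],[-0.2,0,0.0,0.12,0],[-0.2,0,0.0,0.12,0],[-0.2,0,0.0,0.12,0]]}}

```text
clock: 23.2
tcp_pos: [0.6527, 0.009, 0.1936]
orientation: [1.155, 1.242, -1.154]
contact_force: [-0.6, -0.3, -1.0]
grip_width: 0.0344
```

```bash
python3 ang.py; python3 look.py 20; python3 - <<'E'
from h import *
p=r.grab_frame("wrist"); w=cloud(p); x,y,z=w[...,0],w[...,1],w[...,2]
b=(z>.088)&(z<.106)&(x>.54)&(x<.72)&(abs(y)<.08); P=w[b]
c=cv2.minAreaRect(P[:,:2].astype(np.float32)); print(c,cv2.boxPoints(c),np.median(P[:,2]))
E
```

```text
plate [0.6917 0.0082 0.0102] [0.003 0.001 1.   ] 4088 theta -1.568
 ext y [-0.0649  0.0812] zmax 0.308
wood face [0.6322 0.0091 0.0953] [0.003 0.    1.   ] 7456 elev 1.571 ext [ 0.563 -0.04   0.093] [0.684 0.061 0.097]
wood face [0.6818 0.0129 0.0781] [0.997 0.073 0.019] 521 elev 0.019 ext [ 0.678 -0.031  0.06 ] [0.685 0.058 0.097]
plate [0.6931 0.0078 0.0123] [ 0.002 -0.007 -1.   ] 329 theta 1.569
 ext y [-0.0665  0.0813] zmax 0.54
{'clock': 23.3, 'tcp_pos': [0.6516, 0.009, 0.1915], 'orientation': [1.1535, 1.2444, -1.1565], 'contact_force': [0.2694, -0.1562, -0.8074], 'moment': [-0.003, 0.0509, 0.0608], 'grip_width': 0.0342, 'joints': [0.0996, 0.4727, -0.2897, 1.6145, 0.1482, 1.0782, -1.7277]}
blk w ((0.0, 0.0), (0.0, 0.0), 0.0) 0
blk s ((0.0, 0.0), (0.0, 0.0), 0.0) 0
((0.6232167482376099, 0.009436920285224915), (0.12049508839845657, 0.10144186019897461), 4.306119918823242) [[ 0.5593309   0.05549097]
 [ 0.56694764 -0.04566453]
 [ 0.6871026  -0.03661713]
 [ 0.67948586  0.06453837]] 0.09680621955346147
```

View pics/s20.png

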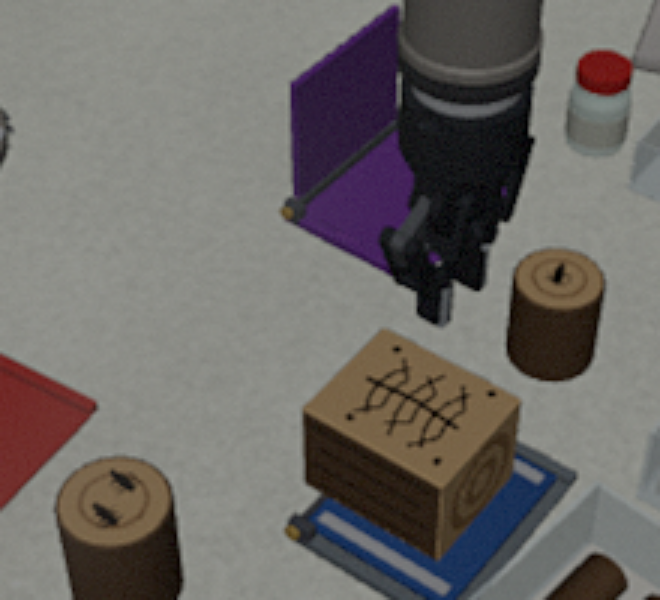

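View pics/w20.png

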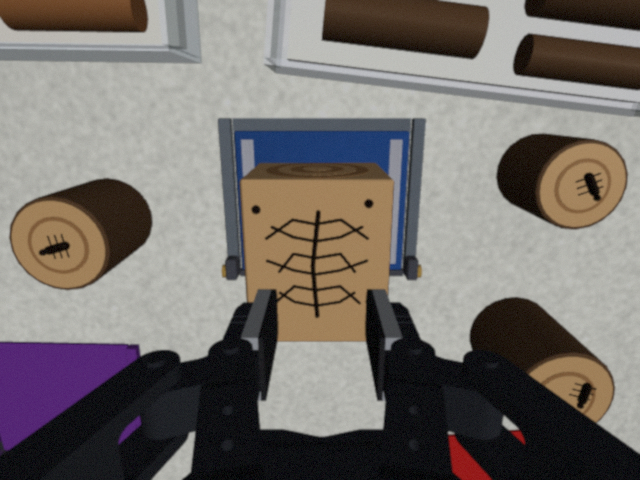

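```bash
python3 -c "
from h import *
st(); print(r.hand_in())"
```

```text
{'clock': 23.45, 'tcp_pos': [0.6517, 0.0091, 0.1911], 'orientation': [1.1534, 1.2449, -1.1565], 'contact_force': [0.0449, -0.2147, -0.3466], 'moment': [0.0017, 0.0049, 0.0213], 'grip_width': 0.0344, 'joints': [0.0994, 0.4734, -0.2898, 1.6142, 0.1482, 1.0781, -1.7278]}
the job is handed in; nothing more can be done
None
```

The block is lying flat on the fully lowered plate with the galleries up. The arm is lifted clear, and the job was handed in at 23.5 s.

**What I did**
- **Slide:** I slid the block upright to the stop bar and held it square against it at about 10 N.
- **Tip:** I tipped it over the bar and followed the plate down. Readings between moves were about 10 N at most while tipping.
- **Press:** I pressed down at about 12 N for roughly 0.6 s, then lifted off.

**Last checks**
- **Plate and block:** the plate is within about 0.01 rad of flat, and the galleries face is level at 97 mm.
- **Position:** the block's underside is about 16 mm before the bar's face. It is centred on the cradle to within a few mm and wholly on the plate's width.
- **Surroundings:** the logs and look-alikes look undisturbed in the pictures. I did not measure the bystanders again.

**What disagreed**
- **Fingertip height:** the cameras showed the fingertips about 27 mm above the TCP's height, not 8 mm below it. The slide therefore pushed the block at about 88 mm high instead of below 60 mm. It still slid flat without tipping, and I used the corrected height for tipping.
- **Force peak:** at the bar the force briefly read about 18.7 N, close to the 20 N limit, and I backed off at once.
- **Unconfirmed:** I could not see directly whether the contact between block and bar stayed above 1 N. I judged it only from the wrist force.

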